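# Close the desk power box with its cover plate

### The arm

A 6-joint arm with a two-finger parallel gripper is mounted at the origin on the work surface. World frame = base frame: x ahead of the robot, y to its left, z up, the work surface at z = 0. Lengths are in m, angles in rad, forces in N, time in s.
With the tool pointing down it reaches from about 0.325 to 1 m from the base axis. Payload 5.1 kg.
Tool frame: the origin (TCP) lies at the very end of the fingers, on their centre line; the grasp point (between the pads) lies 19 mm behind it (arm.hold_point_z is the distance from the TCP to the grasp point, in m); z points along the fingers, y is the line along which they close (so a half turn about z gives the same grasp; the last joint's range is limited). The gripper opens to 85 mm and grips with 20 to 120 N. Pads are 22 mm wide; open, the fingers measure 114 mm over their backs; the gripper's body (76 mm by 85 mm) begins 54 mm behind the grasp point. The pads swing forward as they close: fully open they stand 13 mm farther back than shut.
Start: joints at [1.245, 0.124, 1.65, -0, 1.367, -0.083], TCP at [0.156, 0.631, 0.231] pointing down, gripper open.
Joint ranges: [-2.61, 2.61], [-1.02, 2.33], [0.03, 2.71], [-1.35, 4.49], [0.32, 2.68], [-2.91, 2.91]. Speed limits (rad/s): [2.57, 2.57, 3.14, 3.14, 3.14, 3.14].

### API

Orientations are given as a unit quaternion [w, x, y, z].
In Python, from workcell import arm, eyes, job gives the robot as it stands (arm), with the cameras (eyes) and the job (job).
- The arm moves only by the shell command python3 shift.py, which reads ROWS from standard input. ROWS is a JSON list of rows, 1 to 10 of them, each an object with the fields d (a list: dx, dy, dz in normalised numbers (1 is 0.4 m)), yaw (a turn about the tool's z in fractions of the full range, 1 being 2 rad), finger_gap (the opening from 0.0 (shut) to 1.0 (fully open)); a field left out counts as zero (the opening has to be given); each row shifts and turns the commanded pose from where the row before left it, along the tool's axes as they then stand; what a row does not reach is not made up. A row lasts 1/10 s, in which the tool goes at most 0.05 m and 0.15 rad, less where a joint would pass 70% of its speed; a pose out of reach is approached as far as the arm can. The fingers move at their own pace and stop on an object; the grip force is fixed at half the most. Time passes only in rows, so rows that do not move let the fingers close. It prints the time, the measured TCP pose, the force, the opening and the grip force at its end. A shift or turn number past 1, either way, is cut back to 1. Input that does not fit is refused with a message, and nothing moves.
- arm.get_state(): the state, without advancing time (a new reading comes with each control period).
- eyes.read_camera(name): name is "side" or "top" or "wrist"; returns the picture (400x640x3 uint8, blue, green, red); there is no depth.
- eyes.get_calibration(name): a dict with "camera_matrix" (3x3 intrinsics, pixels), "D" ([k1, k2, p1, p2, k3] as OpenCV has them; the pictures are not rectified), "extrinsics" (4x4, takes a point from world to camera coordinates); the wrist camera has in their place "hand_eye" (4x4, takes a point from camera to tool coordinates, whose origin is the TCP and whose axes are the flange's). Camera axes: x right, y up, looking along -z (the intrinsics and any distortion apply to the point x, -y, -z); pixel columns grow to the right and rows downward; lengths in m; the calibration is good to about 2 mm. A picture is of the moment at which its call begins: read the wrist's pose just before it. get_calibration takes no time and is no camera call.
- job.hand_in(): hands the job in; it is judged then, once.
The state is a dict: "time": time; "q": joint angles; "qd": joint speeds; "joint_torque": joint torques, N m; "position": TCP position; "tcp_rot": TCP orientation; "wrist_force": force on the tool from outside, world axes, zero at the start; "ft_torque": the same for the moment, N m; "grip_width": opening from 0.0 (shut) to 1.0 (fully open); "grasp_force": force on a finger pad.
Only numpy, scipy, OpenCV 4.12 (cv2) and the standard library are available. Lean on these libraries where they do the work, as an engineer would, in place of code of your own. Each camera call takes 0.05 s, during which the arm holds its last target. There are 200 camera calls.

### The job

One of the two power boxes on the desk is still open, with its dark push latch standing up out of the top. Pick up the loose oblong white cover plate, lay it centred and square over that latch, and press it down until it sits flat and level on the box's top all round, then let go. Do not knock over or shove the drinking glass.

Things in the scene. Friction and masses are not known exactly. Their poses are not given: they have to be found in the camera images.
- cover: The loose cover plate: a plain white plastic slab, 60 mm (its x) by 100 mm (its y) by 10 mm thick, about 70 g, lying flat on the desk. Origin: centre of its underside; z up. Grip it by its edges across the 60 mm. Near it lie a white square plate (60 x 60 mm) and a round cork coaster (92 mm), not to be used.
- port (a point): Centre of the open power box's opening, level with the box's flat top, 50 mm above the desk; y runs along the length of box and opening, z up. The box is fixed, grey, 120 mm (x) by 150 mm (y); opening 43 x 81 mm. The other box is alike but already has its cover plate.
- latch (a joint): Push latch in the opening: flat-topped dark rubber block, 38 mm (port x) by 76 mm (port y), sliding straight up and down; it carries the cover. In m: 0 = up, top 10 mm above the box's top; 0.010 = fully down, tops level; starts at 0 to 0.002. It yields to a push of about 8 N and stays where left; the plate's weight alone does not move it.
- glass: The drinking glass, to be left standing: a clear round tumbler, 68 mm across and 110 mm tall, between the two boxes. Origin: centre of its underside; z up.

How it is judged:
By the outcome, as a careful person would: the job done as asked, in the order asked, and still so for the second after the job is handed in, with the robot touching nothing.
It also fails if it takes over 45 s, if anything falls off the work surface, if the arm or the gripper's body presses on something with over 40 N, if the wrist force passes 120 N, or if a joint passes its speed limit or range.

## Working session

There is one attempt and no reset: what is moved stays moved. The work goes in short steps, Python scripts to look and compute and a shell command to move; the robot and the scene stay as the last step left them, time stands still between calls to the robot, and variables do not carry over. Pictures are saved under pics/ and viewed, at most 10 in all, crops included, and the job is handed in when it is done.

```bash
mkdir -p pics; ls
python3 - <<'E'
from workcell import arm, eyes, job
import cv2
for n in("top","side"):
    cv2.imwrite(f"pics/{n}0.png",eyes.read_camera(n)); c=eyes.get_calibration(n); print(n,c)
print(eyes.get_calibration("wrist")); s=arm.get_state(); print(s["time"],s["tcp_rot"],s["position"])
E
```

```text
pics
shift.py
workcell.py
top {'camera_matrix': array([[496.08511056,   0.        , 315.78964714],
       [  0.        , 496.08511056, 203.36615401],
       [  0.        ,   0.        ,   1.        ]]), 'D': array([-0.03659744,  0.        ,  0.        ,  0.        ,  0.        ]), 'extrinsics': array([[ 0.01248856, -0.99989089,  0.00788928, -0.00389387],
       [ 0.98969044,  0.01348618,  0.14258665, -0.56316897],
       [-0.14267749,  0.00602725,  0.98975088, -1.04000915],
       [ 0.        ,  0.        ,  0.        ,  1.        ]])}
side {'camera_matrix': array([[449.84854713,   0.        , 320.01239779],
       [  0.        , 449.84854713, 202.24613751],
       [  0.        ,   0.        ,   1.        ]]), 'D': array([-0.10571404,  0.        ,  0.        ,  0.        ,  0.        ]), 'extrinsics': array([[-0.9998036 ,  0.00182002, -0.01973464,  0.55201363],
       [-0.01555991, -0.68880847,  0.72477637, -0.04300547],
       [-0.01227428,  0.72494109,  0.6887015 , -1.05289565],
       [ 0.        ,  0.        ,  0.        ,  1.        ]])}
{'camera_matrix': array([[298.91996615,   0.        , 318.08092167],
       [  0.        , 298.91996615, 198.98702467],
       [  0.        ,   0.        ,   1.        ]]), 'D': array([-0.05656154,  0.        ,  0.        ,  0.        ,  0.        ]), 'hand_eye': array([[-3.48663042e-04,  9.55361592e-01,  2.95438837e-01,
         7.58521676e-02],
       [ 9.99999936e-01,  3.56950852e-04,  2.58797559e-05,
        -2.17163973e-05],
       [-8.07326199e-05,  2.95438827e-01, -9.55361656e-01,
        -1.42782261e-01],
       [ 0.00000000e+00,  0.00000000e+00,  0.00000000e+00,
         1.00000000e+00]])}
0.1 [-1.87112491e-04  1.21093389e-01  9.92640690e-01 -9.03685019e-04] [0.15612993 0.63041609 0.23018032]
```

View pics/top0.png

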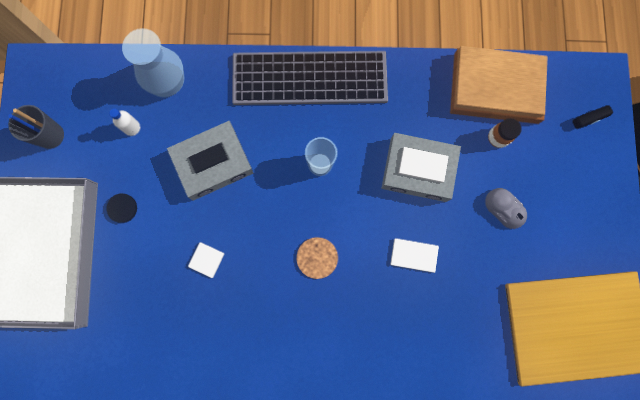

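View pics/side0.png

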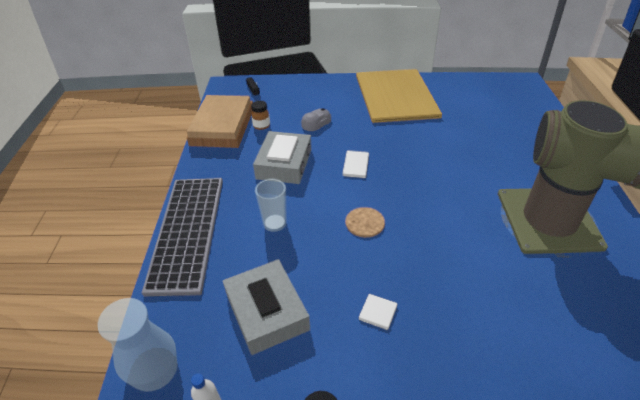

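The top view shows the cover at about (415,255), the open box with its dark latch at (209,158) and the glass at (320,158). The closed box is at (423,165). The square plate (206,260) and the coaster (317,258) are not to be used.

```bash
cat > h.py <<'E'
import numpy as np, cv2
from workcell import arm, eyes, job
def cam(n,st=None):
    c=eyes.get_calibration(n)
    if n=="wrist":
        w,x,y,z=st["tcp_rot"]; from scipy.spatial.transform import Rotation as R
        T=np.eye(4);T[:3,:3]=R.from_quat([x,y,z,w]).as_matrix();T[:3,3]=st["position"]
        E=np.linalg.inv(T@c["hand_eye"])
    else: E=c["extrinsics"]
    return c["camera_matrix"],c["D"],np.diag([1,-1,-1,1])@E
def p2w(C,px,z):
    K,D,E=C; u=cv2.undistortPoints(np.float64(px).reshape(-1,1,2),K,D).reshape(-1,2)
    d=np.c_[u,np.ones(len(u))]@E[:3,:3]; o=-E[:3,:3].T@E[:3,3]
    return o+d*((z-o[2])/d[:,2])[:,None]
def w2p(C,X):
    K,D,E=C; return cv2.projectPoints(np.float64(X).reshape(-1,1,3),cv2.Rodrigues(E[:3,:3])[0],E[:3,3],K,D)[0].reshape(-1,2)
def rect(C,img,mask,roi,z):
    "min-area rectangle (world) of the largest mask blob in roi x0,y0,x1,y1"
    x0,y0,x1,y1=roi; m=np.zeros(mask.shape,np.uint8); m[y0:y1,x0:x1]=mask[y0:y1,x0:x1]*255
    c=max(cv2.findContours(m,cv2.RETR_EXTERNAL,cv2.CHAIN_APPROX_NONE)[0],key=cv2.contourArea)
    W=p2w(C,c.reshape(-1,2),z)[:,:2]
    (cx,cy),(a,b),t=cv2.minAreaRect((W*1000).astype(np.float32))
    if a>b: t+=90   # t: direction of short side -> long = t (deg)
    return np.round([cx,cy,min(a,b),max(a,b),(t)%180],1)  # long side at angle t (+90 if a<b)
E
python3 - <<'E'
from h import *
img=cv2.imread("pics/top0.png"); C=cam("top"); g=img.min(2); mx=img.max(2).astype(int)
sat=mx-g
print("cover",rect(C,img,g>190,(380,230,450,285),.01))
print("latch",rect(C,img,mx<60,(180,135,240,180),.06))
print("box",rect(C,img,(sat<40)&(mx>90),(160,115,260,205),.05))
print("box2",rect(C,img,(sat<40)&(mx>90),(375,125,470,205),.05))
a=img[110:210,155:260]; b=img[225:290,370:460]
o=np.zeros((500,800,3),np.uint8); a=cv2.resize(a,None,fx=4,fy=4,interpolation=2); b=cv2.resize(b,None,fx=4,fy=4,interpolation=2)
o[:a.shape[0],:a.shape[1]]=a; o[:b.shape[0],430:430+b.shape[1]]=b; cv2.imwrite("pics/crop0.png",o)
E
```

```text
cover [ 455.1 -216.8   58.6   98.6  170.8]
latch [656.9 238.7  38.7  75.   25.5]
box [653.7 237.  130.3 150.7  25.7]
box2 [ 648.5 -226.3  124.2  155.7  169.1]
```

View pics/crop0.png

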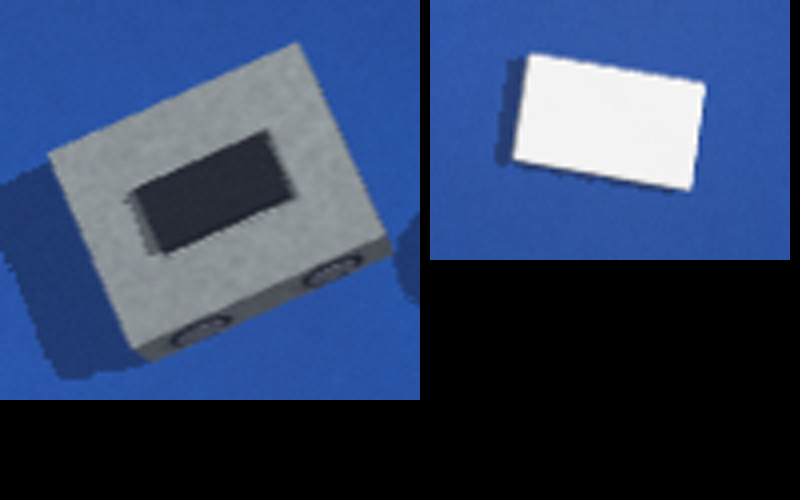

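The crop shows the box top corners at crop px (50,155), (298,43), (387,237) and (135,348), with its short axis at about 25°. The cover's short axis is at about -9.5°, and the measured sizes match those given. I'll look at the box with the wrist camera on the way.

The rows are not in the units I measure in: shifts go in shares of 0.4 m and turns go in shares of 2 rad. I convert before sending: -0.0445 m / 0.4 = -0.1113, -0.02 m / 0.4 = -0.05.

```bash
echo '[{"d":[-0.1113,-0.05,0],"finger_gap":1},{"d":[-0.1113,-0.05,0],"finger_gap":1},{"d":[-0.1113,-0.05,0],"finger_gap":1},{"d":[-0.1113,-0.05,0],"finger_gap":1},{"d":[-0.1113,-0.05,0],"finger_gap":1},{"d":[-0.1113,-0.05,0],"finger_gap":1},{"d":[-0.1113,-0.05,0],"finger_gap":1},{"d":[-0.1113,-0.05,0],"finger_gap":1},{"d":[-0.1113,-0.05,0],"finger_gap":1},{"d":[-0.1113,-0.05,0],"finger_gap":1}]' | python3 shift.py
echo '[{"d":[-0.1113,-0.05,0],"finger_gap":1},{"d":[-0.1113,-0.05,0],"finger_gap":1},{"d":[-0.1113,-0.05,0],"finger_gap":1},{"yaw":0.0735,"finger_gap":1},{"yaw":0.0735,"finger_gap":1},{"yaw":0.0735,"finger_gap":1},{"yaw":0.0735,"finger_gap":1},{"yaw":0.0735,"finger_gap":1},{"yaw":0.0735,"finger_gap":1},{"finger_gap":1}]' | python3 shift.py
cat > look.py <<'E'
import sys
from h import *
s=arm.get_state(); i=eyes.read_camera("wrist"); cv2.imwrite(f"pics/{sys.argv[1]}.png",i)
import json; json.dump({k:list(map(float,s[k])) for k in("position","tcp_rot")},open(f"pics/{sys.argv[1]}.json","w"))
print(s["time"],s["position"],s["tcp_rot"],s["grip_width"],s["wrist_force"])
E
python3 look.py box
```

```text
time: 1.1
position: [0.5413, 0.3281, 0.2308]
tcp_rot: [-0.0, 0.121, 0.993, -0.0]
wrist_force: [0.1, 0.1, -0.2]
grip_width: 0.998
grasp_force: 0.0
time: 2.1
position: [0.655, 0.2394, 0.2305]
tcp_rot: [-0.0, 0.533, 0.846, -0.0]
wrist_force: [-0.1, -0.0, 0.5]
grip_width: 1.003
grasp_force: 0.0
2.1 [0.65501639 0.23937342 0.23054053] [-4.08350115e-04  5.33096146e-01  8.46054443e-01 -4.59636268e-04] 1.0025699659764962 [-0.05539763 -0.03653909  0.51338829]
```

View pics/box.png

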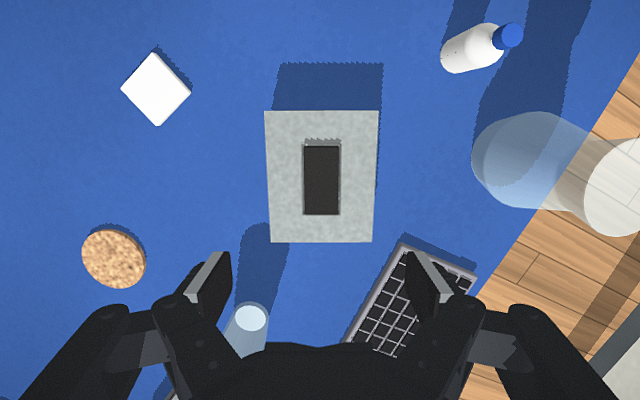

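The wrist view has the box top at about (265,110)–(378,240) and the latch at about (303,145)–(341,214). I'll measure these.

Run:
```python
from h import *; import json
s=json.load(open("pics/box.json")); img=cv2.imread("pics/box.png"); C=cam("wrist",s); g=img.min(2).astype(int); mx=img.max(2).astype(int)
print("latch",rect(C,img,mx<75,(296,144,348,222),.059))
print("box",rect(C,img,(mx-g<40)&(mx>110),(255,95,385,248),.05))
print("coaster",p2w(C,[[114,259]],0.005))
T=cv2.imread("pics/top0.png");t=T.astype(int);m=(t[:,:,2]>t[:,:,0]+30);m[:220]=0;m[:,:280]=0;m[:,360:]=0;m[300:]=0
ys,xs=np.nonzero(m);print("coaster top",xs.mean(),ys.mean(),p2w(cam("top"),[[xs.mean(),ys.mean()]],.005))
print("glass top cam",p2w(cam("top"),[[321,148]],.11),p2w(cam("top"),[[319,163]],0.0))
cv2.imwrite("pics/boxc.png",cv2.resize(img[90:260,245:395],None,fx=3.5,fy=3.5,interpolation=2))
```

```text
latch [658.  239.5  38.   75.5  25.5]
box [658.4 238.4 120.3 150.7  25.5]
coaster [[ 0.44783973 -0.00080305  0.005     ]]
coaster top 316.6978691019787 257.675799086758 [[ 4.46719927e-01 -2.88109274e-04  5.00000000e-03]]
glass top cam [[ 0.6690874  -0.00545834  0.11      ]] [[ 0.66237661 -0.00296585  0.        ]]
```

View pics/boxc.png

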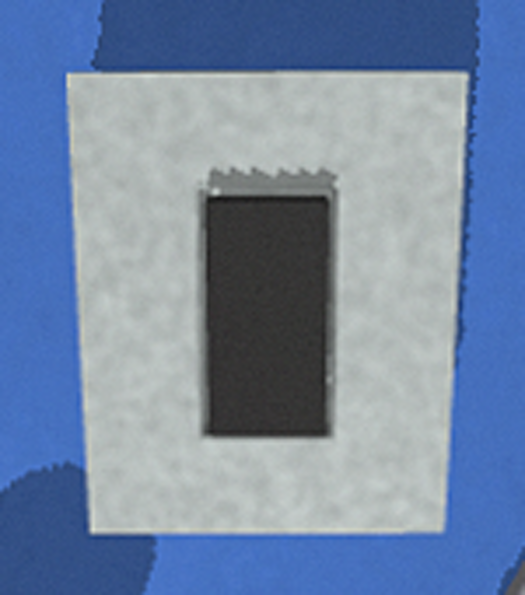

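The box centre is (0.658, 0.239) with its short axis at 25.5°. Two measurements agree, and the sizes come out right. Next is the cover.

Converted, -0.0343 m / 0.4 = -0.0858, -0.0296 m / 0.4 = -0.074.

```bash
echo '[{"d":[-0.074,-0.0858,0],"finger_gap":1},{"d":[-0.074,-0.0858,0],"finger_gap":1},{"d":[-0.074,-0.0858,0],"finger_gap":1},{"d":[-0.074,-0.0858,0],"finger_gap":1},{"d":[-0.074,-0.0858,0],"finger_gap":1},{"d":[-0.074,-0.0858,0],"finger_gap":1},{"d":[-0.074,-0.0858,0],"finger_gap":1},{"d":[-0.074,-0.0858,0],"finger_gap":1},{"d":[-0.074,-0.0858,0],"finger_gap":1},{"d":[-0.074,-0.0858,0],"finger_gap":1}]' | python3 shift.py
echo '[{"d":[-0.074,-0.0858,0],"finger_gap":1},{"yaw":0.0607,"finger_gap":0.85},{"yaw":0.0607,"finger_gap":0.85},{"yaw":0.0607,"finger_gap":0.85},{"yaw":0.0607,"finger_gap":0.85},{"yaw":0.0607,"finger_gap":0.85},{"finger_gap":0.85}]' | python3 shift.py
python3 look.py cov
python3 - <<'E'
from h import *; import json
s=json.load(open("pics/cov.json")); img=cv2.imread("pics/cov.png"); C=cam("wrist",s); g=img.min(2)
p=w2p(C,[[.455,-.217,.01]])[0].astype(int); print(p)
r=rect(C,img,g>170,(p[0]-70,p[1]-70,p[0]+70,p[1]+70),.01); print(r)
E
```

```text
time: 3.15
position: [0.4725, -0.1769, 0.2314]
tcp_rot: [0.0, 0.532, 0.847, 0.0]
wrist_force: [-0.1, 1.2, -0.5]
grip_width: 1.0
grasp_force: 0.0
time: 3.85
position: [0.4552, -0.217, 0.2312]
tcp_rot: [-0.0, 0.761, 0.649, -0.0]
wrist_force: [0.6, 0.5, -0.6]
grip_width: 0.844
grasp_force: 0.0
3.85 [ 0.4552361  -0.21700453  0.23118673] [-1.04440826e-04  7.60651506e-01  6.49160439e-01 -2.52647260e-05] 0.844196280477862 [ 0.60646565  0.45762344 -0.60197706]
[318 170]
[ 455.  -218.2   60.1   98.5  170.9]
```

View pics/cov.png

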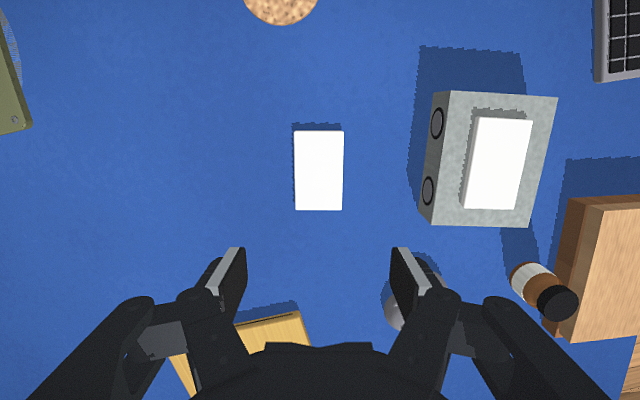

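The cover sits at (294–344,131–210) and measures (0.455, -0.218) at -9.1°, so the tool is already aligned. Descending.

Converted, 0.04 m / 0.4 = 0.1, -0.001 m / 0.4 = -0.0025.

```bash
echo '[{"d":[-0.0025,0,0.1],"finger_gap":0.85},{"d":[0,0,0.1],"finger_gap":0.85},{"d":[0,0,0.1],"finger_gap":0.85},{"d":[0,0,0.1],"finger_gap":0.85},{"d":[0,0,0.1],"finger_gap":0.85},{"d":[0,0,0.0375],"finger_gap":0.8},{"d":[0,0,0.02],"finger_gap":0.8},{"finger_gap":0.8}]' | python3 shift.py; echo '[{"d":[0,0,0.0075],"finger_gap":0.8},{"d":[0,0,0.0075],"finger_gap":0.8},{"finger_gap":0.8}]' | python3 shift.py
```

```text
time: 4.7
position: [0.4547, -0.2177, 0.0075]
tcp_rot: [-0.001, 0.761, 0.649, -0.0]
wrist_force: [-0.2, -0.4, 0.1]
grip_width: 0.794
grasp_force: 0.0
time: 5.0
position: [0.4558, -0.2183, 0.0031]
tcp_rot: [0.001, 0.761, 0.648, 0.0]
wrist_force: [-0.3, 0.0, -0.0]
grip_width: 0.8
grasp_force: 0.0
```

Converted, 0.0015 m / 0.4 = 0.0038.

```bash
echo '[{"d":[0,0,0.0038],"finger_gap":0.8},{"d":[0,0,0.0038],"finger_gap":0.8},{"finger_gap":0.8}]' | python3 shift.py;echo '[{"d":[0,0,0.0038],"finger_gap":0.8},{"d":[0,0,0.0025],"finger_gap":0.8},{"finger_gap":0.8}]' | python3 shift.py; python3 look.py cov2
```

```text
time: 5.3
position: [0.4551, -0.218, -0.0007]
tcp_rot: [-0.0, 0.761, 0.648, -0.0]
wrist_force: [-0.7, 0.1, -0.3]
grip_width: 0.799
grasp_force: 0.0
time: 5.6
position: [0.455, -0.2179, -0.0034]
tcp_rot: [-0.0, 0.762, 0.648, -0.0]
wrist_force: [0.1, -0.7, -0.1]
grip_width: 0.801
grasp_force: 0.0
5.6 [ 0.45504713 -0.21793177 -0.00341307] [-2.21875192e-04  7.61503952e-01  6.48160224e-01 -8.41028435e-05] 0.8008303567194333 [ 0.12065217 -0.72014585 -0.07190637]
```

View pics/cov2.png

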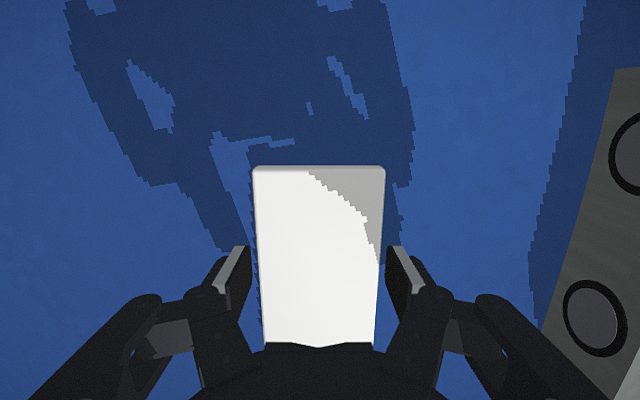

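The plate is centred between the pads, with no contact at TCP z = -3.4 mm. So the tips stand back about 7 mm at this opening, roughly 3 mm above the desk once gripped. Closing and lifting.

Converted, -0.04 m / 0.4 = -0.1, -0.03 m / 0.4 = -0.075.

```bash
echo '[{"finger_gap":0.4},{"finger_gap":0.4},{"finger_gap":0.4},{"finger_gap":0.4},{"finger_gap":0.4}]' | python3 shift.py; echo '[{"d":[0,0,-0.025],"finger_gap":0.4},{"d":[0,0,-0.075],"finger_gap":0.4},{"d":[0,0,-0.1],"finger_gap":0.4},{"d":[0,0,-0.1],"finger_gap":0.4},{"d":[0,0,-0.1],"finger_gap":0.4},{"d":[0,0,-0.1],"finger_gap":0.4},{"d":[0,0,-0.05],"finger_gap":0.4},{"finger_gap":0.4}]' | python3 shift.py; python3 look.py held
```

```text
time: 6.15
position: [0.4557, -0.2184, -0.0027]
tcp_rot: [0.001, 0.762, 0.648, 0.0]
wrist_force: [1.5, -0.8, 3.9]
grip_width: 0.682
grasp_force: 64.6
time: 6.95
position: [0.4566, -0.2189, 0.221]
tcp_rot: [0.003, 0.761, 0.648, 0.001]
wrist_force: [0.4, 0.5, -1.0]
grip_width: 0.68
grasp_force: 64.4
6.95 [ 0.45663711 -0.21886763  0.22099219] [0.00336674 0.76149228 0.64816431 0.0010933 ] 0.6799923562726093 [ 0.38063282  0.54414799 -0.99147281]
```

View pics/held.png

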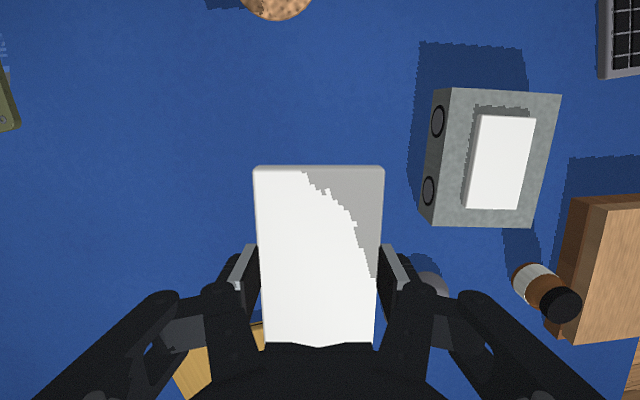

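Held, and the plate looks the same relative to the tool as before closing (far edge at row 165, columns 254–384). Carrying it over to the box at z≈0.22, well above the glass.

Converted, 0.0345 m / 0.4 = 0.0863, 0.0296 m / 0.4 = 0.074, -0.121 rad / 2 = -0.0605.

```bash
echo '[{"yaw":-0.0605,"finger_gap":0.4},{"yaw":-0.0605,"finger_gap":0.4},{"yaw":-0.0605,"finger_gap":0.4},{"yaw":-0.0605,"finger_gap":0.4},{"yaw":-0.0605,"finger_gap":0.4},{"finger_gap":0.4},{"d":[0.074,0.0863,0],"finger_gap":0.4},{"d":[0.074,0.0863,0],"finger_gap":0.4},{"d":[0.074,0.0863,0],"finger_gap":0.4},{"d":[0.074,0.0863,0],"finger_gap":0.4}]' | python3 shift.py
echo '[{"d":[0.074,0.0863,0],"finger_gap":0.4},{"d":[0.074,0.0863,0],"finger_gap":0.4},{"d":[0.074,0.0863,0],"finger_gap":0.4},{"d":[0.074,0.0863,0],"finger_gap":0.4},{"d":[0.074,0.0863,0],"finger_gap":0.4},{"d":[0.074,0.0863,0],"finger_gap":0.4},{"d":[0.074,0.0863,0],"finger_gap":0.4},{"finger_gap":0.4},{"finger_gap":0.4}]' | python3 shift.py
python3 - <<'E'
from h import *; import json
arm_s=arm.get_state();w,x,y,z=arm_s["tcp_rot"];p=arm_s["position"]
from math import *
psi=2*atan2(y,x);X=np.array([cos(psi),sin(psi)]);Y=np.array([sin(psi),-cos(psi)])
d=np.array([.6582,.239])-p[:2]; print(p,arm_s["tcp_rot"],"yaw err",degrees(psi)-115.5,"tool d",d@X,d@Y)
# plate in tool frame from held picture: top face at TCP z -0.013
C=cam("wrist",dict(position=[0,0,0],tcp_rot=[1,0,0,0]))
print(p2w(C,[[254,166],[384,166]],-.013))
E
```

```text
time: 8.0
position: [0.5283, -0.0501, 0.2149]
tcp_rot: [-0.001, 0.535, 0.845, -0.001]
wrist_force: [1.0, -0.6, -1.2]
grip_width: 0.679
grasp_force: 64.4
time: 8.9
position: [0.6569, 0.2398, 0.214]
tcp_rot: [-0.001, 0.534, 0.846, -0.002]
wrist_force: [-0.3, -0.4, -1.1]
grip_width: 0.678
grasp_force: 64.5
[0.65689417 0.23980218 0.21399057] [-0.00131109  0.53394624  0.84551562 -0.00174266] yaw err -0.04512451083890312 tool d -0.0012855488039940533 0.0008342867299480055
[[ 0.05072763 -0.02872961 -0.013     ]
 [ 0.05069805  0.02858114 -0.013     ]]
```

Converted, 0.04 m / 0.4 = 0.1, 0.02 m / 0.4 = 0.05.

```bash
echo '[{"d":[-0.0018,0.001,0.1],"finger_gap":0.4},{"d":[0,0,0.1],"finger_gap":0.4},{"d":[0,0,0.1],"finger_gap":0.4},{"d":[0,0,0.05],"finger_gap":0.4},{"d":[0,0,0.025],"finger_gap":0.4},{"finger_gap":0.4},{"finger_gap":0.4}]' | python3 shift.py
echo '[{"finger_gap":0.4}]' | python3 shift.py;echo '[{"finger_gap":0.4}]' | python3 shift.py ;python3 look.py pre; python3 -c "
from h import *
cv2.imwrite('pics/pres.png',cv2.resize(eyes.read_camera('side')[225:365,190:340],None,fx=4,fy=4,interpolation=2))"
```

```text
time: 9.6
position: [0.6593, 0.2383, 0.0683]
tcp_rot: [0.001, 0.534, 0.845, 0.001]
wrist_force: [0.1, -0.2, -1.5]
grip_width: 0.68
grasp_force: 64.5
time: 9.7
position: [0.66, 0.2388, 0.0694]
tcp_rot: [0.001, 0.534, 0.845, 0.001]
wrist_force: [-0.0, -0.2, -0.1]
grip_width: 0.684
grasp_force: 64.5
time: 9.8
position: [0.6597, 0.2389, 0.069]
tcp_rot: [0.001, 0.534, 0.846, 0.001]
wrist_force: [0.0, 0.2, -0.6]
grip_width: 0.681
grasp_force: 64.5
9.8 [0.65968805 0.23891242 0.06901022] [0.00112759 0.53394765 0.84551589 0.00123344] 0.6808502992439812 [ 0.03999903  0.18043119 -0.61025368]
```

View pics/pre.png

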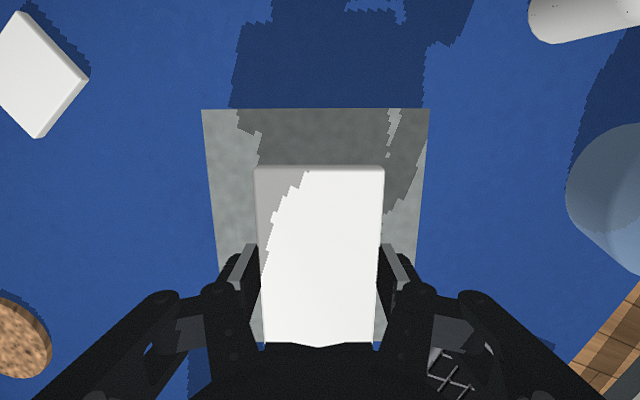

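The plate sits over the box, with the box's far corners at (202,109) and (430,109) and the plate's far edge at row 166. I'll work out the relative offset.

Run:
```python
from h import *
C=cam("wrist",dict(position=[0,0,0],tcp_rot=[1,0,0,0]))
for z in(.016,.019): print(p2w(C,[[202,109.5],[430,109.5],[219,250],[416,250]],z)[:,:2].round(4).tolist())
print(p2w(C,[[254,167],[384,167]],-.013))
```

```text
[[0.0748, -0.0603], [0.0748, 0.0572], [-0.005, -0.0591], [-0.0051, 0.0575]]
[[0.0748, -0.0614], [0.0748, 0.0583], [-0.0065, -0.0602], [-0.0066, 0.0586]]
[[ 0.05027933 -0.02875657 -0.013     ]
 [ 0.05024968  0.02861127 -0.013     ]]
```

Both the image and the pose give an offset of about -1 mm in tool y and -0.4 mm in tool x. I'll correct that, then press down while gripped, because the tips clear the box by about 3 mm.

Converted, 0.004 m / 0.4 = 0.01, -0.001 m / 0.4 = -0.0025.

```bash
echo '[{"d":[-0.001,-0.0025,0],"finger_gap":0.4},{"d":[0,0,0.01],"finger_gap":0.4},{"d":[0,0,0.0075],"finger_gap":0.4},{"finger_gap":0.4}]' | python3 shift.py; for i in 1 2 3; do echo '[{"d":[0,0,0.0038],"finger_gap":0.4},{"d":[0,0,0.0038],"finger_gap":0.4},{"finger_gap":0.4}]' | python3 shift.py | grep -E "pos|wrist"; done
```

```text
time: 10.3
position: [0.6571, 0.2377, 0.0587]
tcp_rot: [-0.001, 0.534, 0.846, -0.001]
wrist_force: [0.4, 1.2, -0.8]
grip_width: 0.681
grasp_force: 64.5
position: [0.6576, 0.2379, 0.0565]
wrist_force: [1.3, -1.0, -0.8]
position: [0.6581, 0.2379, 0.0551]
wrist_force: [-2.7, -0.5, 5.0]
position: [0.6581, 0.238, 0.0522]
wrist_force: [-3.3, -0.6, 6.4]
```

Converted, 0.001 m / 0.4 = 0.0025.

```bash
for i in 1 2 3; do echo '[{"d":[0,0,0.0025],"finger_gap":0.4},{"d":[0,0,0.0025],"finger_gap":0.4},{"finger_gap":0.4}]' | python3 shift.py | grep -E "pos|wrist"; done
```

```text
position: [0.6581, 0.238, 0.0504]
wrist_force: [-3.9, -0.4, 6.6]
position: [0.6582, 0.238, 0.0484]
wrist_force: [-3.9, -1.0, 5.3]
position: [0.6582, 0.238, 0.0474]
wrist_force: [-6.0, -1.0, 11.0]
```

Converted, 0.001 m / 0.4 = 0.0025.

```bash
for i in 1 2; do echo '[{"d":[0,0,0.0025],"finger_gap":0.4},{"finger_gap":0.4}]' | python3 shift.py | grep -E "pos|wrist|rot"; done
```

```text
position: [0.6582, 0.238, 0.0473]
tcp_rot: [0.0, 0.534, 0.846, -0.0]
wrist_force: [-7.9, -2.4, 13.1]
position: [0.6584, 0.2381, 0.0473]
tcp_rot: [0.0, 0.534, 0.846, 0.0]
wrist_force: [-8.7, -2.6, 18.0]
```

The TCP stopped at 0.0473, which puts the underside at about 0.050, with the force rising to 18 N. It is seated, so I'll ease off, release, retreat and check.

Converted, -0.002 m / 0.4 = -0.005.

```bash
echo '[{"d":[0,0,-0.005],"finger_gap":0.4},{"finger_gap":0.85},{"finger_gap":0.85},{"finger_gap":0.85}]' | python3 shift.py; echo '[{"d":[0,0,-0.025],"finger_gap":0.85},{"d":[0,0,-0.075],"finger_gap":0.85},{"d":[0,0,-0.1],"finger_gap":0.85},{"d":[0,0,-0.1],"finger_gap":0.4},{"d":[0,0,-0.1],"finger_gap":0},{"d":[0,0,-0.05],"finger_gap":0},{"finger_gap":0},{"finger_gap":0}]' | python3 shift.py; python3 look.py done
python3 - <<'E'
from h import *; import json
s=json.load(open("pics/done.json")); img=cv2.imread("pics/done.png"); C=cam("wrist",s); g=img.min(2).astype(int); mx=img.max(2).astype(int)
p=w2p(C,[[.658,.239,.06]])[0].astype(int)
wm=(g>205)
R=(p[0]-75,p[1]-85,p[0]+75,p[1]+85)
print("plate",rect(C,img,wm,R,.06)); print("box",rect(C,img,(mx-g<40)&(mx>100),R,.05))
a=cv2.resize(img[p[1]-90:p[1]+90,p[0]-75:p[0]+75],None,fx=2.6,fy=2.6,interpolation=2)
b=cv2.resize(eyes.read_camera('side')[225:365,200:320],None,fx=3.3,fy=3.3,interpolation=2)
o=np.zeros((480,800,3),np.uint8);o[:a.shape[0],:a.shape[1]]=a;o[:b.shape[0],400:400+b.shape[1]]=b;cv2.imwrite("pics/donec.png",o)
E
```

```text
time: 12.9
position: [0.6575, 0.2378, 0.0441]
tcp_rot: [-0.0, 0.534, 0.846, -0.0]
wrist_force: [-0.8, 0.4, -1.0]
grip_width: 0.851
grasp_force: 0.0
time: 13.7
position: [0.6576, 0.2378, 0.2246]
tcp_rot: [0.0, 0.534, 0.846, 0.0]
wrist_force: [0.4, 0.2, -0.7]
grip_width: 0.01
grasp_force: 0.0
13.7 [0.65764566 0.23783076 0.22464178] [4.04851284e-05 5.33852110e-01 8.45577862e-01 4.78280128e-05] 0.010228422040074955 [ 0.35269729  0.22992621 -0.71817264]
plate [658.5 237.7  60.   98.   25.4]
box [664.8 225.3 120.5 178.7  25.4]
```

View pics/donec.png

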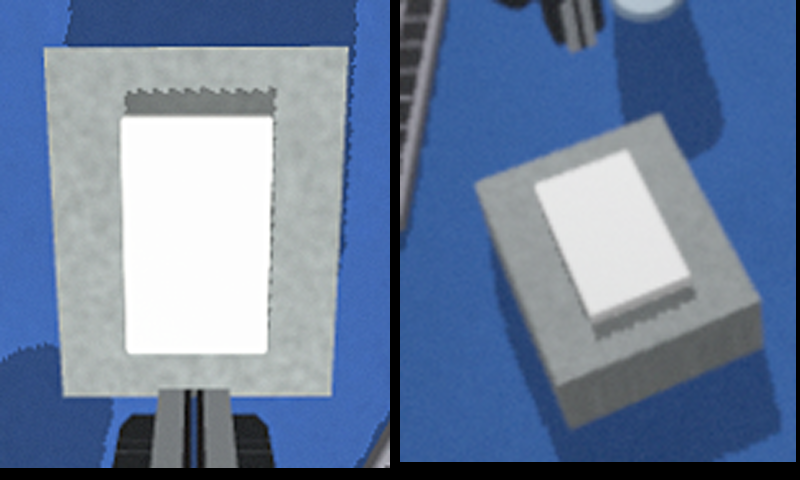

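The plate is centred and square to within about 1 mm and looks flat. I'll press its centre with the shut fingers to confirm it is seated; contact should come at z≈0.060.

Converted, 0.04 m / 0.4 = 0.1, 0.03 m / 0.4 = 0.075.

```bash
echo '[{"d":[0,0,0.1],"finger_gap":0},{"d":[0,0,0.1],"finger_gap":0},{"d":[0,0,0.1],"finger_gap":0},{"d":[0,0,0.075],"finger_gap":0},{"d":[0,0,0.02],"finger_gap":0},{"d":[0,0,0.005],"finger_gap":0},{"finger_gap":0},{"finger_gap":0}]' | python3 shift.py; for i in 1 2 3 ; do echo '[{"d":[0,0,0.0025],"finger_gap":0},{"d":[0,0,0.0025],"finger_gap":0},{"finger_gap":0}]' | python3 shift.py | grep -E "pos|wrist"; done
```

```text
time: 14.6
position: [0.6583, 0.238, 0.0658]
tcp_rot: [0.0, 0.534, 0.846, 0.001]
wrist_force: [-0.4, 0.3, -0.4]
grip_width: 0.002
grasp_force: 0.0
position: [0.6579, 0.2379, 0.0631]
wrist_force: [0.2, 0.3, 0.2]
position: [0.6576, 0.2378, 0.0605]
wrist_force: [-0.3, -0.3, -0.7]
position: [0.6579, 0.2379, 0.0601]
wrist_force: [-3.1, -1.5, 5.0]
```

Converted, 0.001 m / 0.4 = 0.0025.

```bash
for i in 1 2 3 ; do echo '[{"d":[0,0,0.0025],"finger_gap":0},{"d":[0,0,0.0025],"finger_gap":0},{"finger_gap":0}]' | python3 shift.py | grep -E "pos|wrist"; done
```

```text
position: [0.6581, 0.238, 0.0601]
wrist_force: [-7.0, -2.5, 12.6]
position: [0.6584, 0.2381, 0.06]
wrist_force: [-10.6, -3.8, 19.5]
position: [0.6584, 0.2381, 0.06]
wrist_force: [-14.0, -4.8, 28.2]
```

The stop is firm at z = 0.060 under 28 N, so the plate is flush. I'll back off and check the final placing.

Converted, -0.04 m / 0.4 = -0.1, -0.01 m / 0.4 = -0.025.

```bash
echo '[{"d":[0,0,-0.0075],"finger_gap":0},{"d":[0,0,-0.0075],"finger_gap":0},{"d":[0,0,-0.025],"finger_gap":0},{"d":[0,0,-0.1],"finger_gap":0},{"d":[0,0,-0.1],"finger_gap":0},{"d":[0,0,-0.1],"finger_gap":0},{"d":[0,0,-0.1],"finger_gap":0},{"finger_gap":0},{"finger_gap":0}]' | python3 shift.py; python3 look.py fin
python3 - <<'E'
from h import *; import json
for n in("done","fin"):
    s=json.load(open(f"pics/{n}.json")); img=cv2.imread(f"pics/{n}.png"); C=cam("wrist",s); g=img.min(2).astype(int); mx=img.max(2).astype(int)
    p=w2p(C,[[.658,.239,.06]])[0].astype(int); R=(p[0]-75,p[1]-85,p[0]+75,p[1]+57)
    print("plate",rect(C,img,g>205,R,.06)); m=(mx-g<40)&(mx>100); m[p[1]+60:,p[0]-35:p[0]+35]=0; print("box",rect(C,img,m,R,.05))
t=eyes.read_camera("side"); cv2.imwrite("pics/fins.png",cv2.resize(t[150:360,190:400],None,fx=2.8,fy=2.8,interpolation=2))
E
```

```text
time: 17.3
position: [0.6584, 0.238, 0.2306]
tcp_rot: [0.001, 0.534, 0.846, 0.001]
wrist_force: [0.2, 0.6, -0.9]
grip_width: -0.0
grasp_force: 0.0
17.3 [0.65842382 0.23803289 0.2305892 ] [0.00095873 0.5338853  0.84555567 0.00108904] -0.0003340933377275669 [ 0.21503527  0.6449201  -0.8965536 ]
plate [658.5 237.7  60.   98.   25.4]
box [656.9 241.8 120.5 142.3  25.4]
plate [661.3 237.8  60.1  98.7  25.4]
box [657.4 240.9 120.5 143.8  25.4]
```

View pics/fins.png

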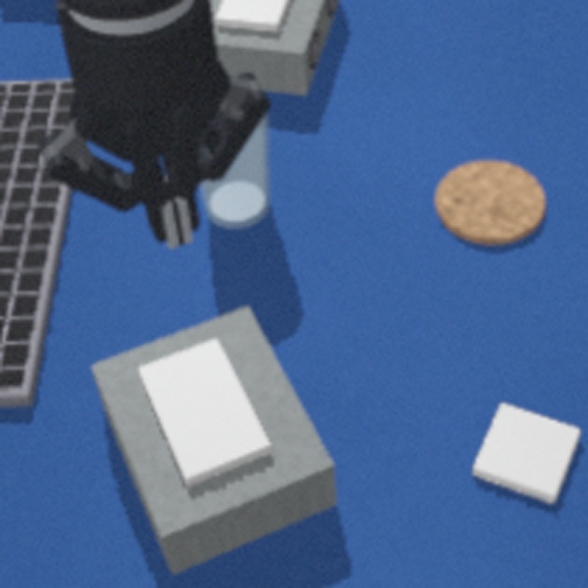

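The glass is undisturbed, but relative to the box the final press dragged the plate about 2 mm in tool y and about 1 mm in tool x. I'll recentre it by straddling and gripping it again, without lifting.

Converted, 0.04 m / 0.4 = 0.1, 0.0003 m / 0.4 = 0.0008.

```bash
echo '[{"finger_gap":0.9},{"d":[0,0.0008,0.1],"finger_gap":0.9},{"d":[0,0,0.1],"finger_gap":0.9},{"d":[0,0,0.1],"finger_gap":0.85},{"d":[0,0,0.1],"finger_gap":0.85},{"d":[0,0,0.025],"finger_gap":0.85},{"d":[0,0,0.025],"finger_gap":0.85},{"finger_gap":0.85},{"finger_gap":0.85}]' | python3 shift.py; echo '[{"finger_gap":0.85}]' | python3 shift.py | grep pos
```

```text
time: 18.3
position: [0.6581, 0.238, 0.0493]
tcp_rot: [0.0, 0.534, 0.846, -0.0]
wrist_force: [-0.0, 0.6, -0.1]
grip_width: 0.854
grasp_force: 0.0
position: [0.6581, 0.2379, 0.0493]
```

Converted, 0.0015 m / 0.4 = 0.0038.

```bash
echo '[{"d":[0,0,0.0038],"finger_gap":0.78},{"finger_gap":0.74},{"finger_gap":0.71},{"finger_gap":0.6},{"finger_gap":0.6},{"finger_gap":0.6}]' | python3 shift.py; echo '[{"d":[0.0018,0,0],"finger_gap":0.6},{"d":[0.0018,0,0],"finger_gap":0.6},{"finger_gap":0.6},{"finger_gap":0.6}]' | python3 shift.py; echo '[{"finger_gap":0.85},{"finger_gap":0.85},{"finger_gap":0.85},{"d":[0,0,-0.025],"finger_gap":0.85},{"d":[0,0,-0.075],"finger_gap":0.85},{"d":[0,0,-0.1],"finger_gap":0.85},{"d":[0,0,-0.1],"finger_gap":0.85},{"d":[0,0,-0.1],"finger_gap":0.85},{"d":[0,0,-0.05],"finger_gap":0.85},{"finger_gap":0.85}]' | python3 shift.py; echo '[{"finger_gap":0.85},{"finger_gap":0.85}]' | python3 shift.py|grep pos; python3 look.py fin2
python3 - <<'E'
from h import *; import json
X=np.array([-.4305,.9026]);Y=np.array([.9026,.4305])
for n in("done","fin","fin2"):
    s=json.load(open(f"pics/{n}.json")); img=cv2.imread(f"pics/{n}.png"); C=cam("wrist",s); g=img.min(2).astype(int); mx=img.max(2).astype(int)
    p=w2p(C,[[.658,.239,.06]])[0].astype(int); R=(p[0]-75,p[1]-85,p[0]+75,p[1]+57)
    a=rect(C,img,g>205,R,.06); m=(mx-g<40)&(mx>100); b=rect(C,img,m,R,.05); print(n,a,b)
    print(" off y",(a[:2]-b[:2])@Y," x",a[:2]@X-(b[:2]@X+b[3]/2-75.2))
E
```

```text
time: 19.0
position: [0.6584, 0.2381, 0.0479]
tcp_rot: [0.0, 0.534, 0.846, 0.0]
wrist_force: [-0.7, 0.1, 4.0]
grip_width: 0.676
grasp_force: 64.4
time: 19.4
position: [0.6579, 0.2391, 0.0479]
tcp_rot: [0.0, 0.534, 0.846, 0.0]
wrist_force: [0.8, -2.5, 3.8]
grip_width: 0.68
grasp_force: 64.6
time: 20.4
position: [0.6596, 0.2401, 0.2337]
tcp_rot: [0.003, 0.534, 0.846, 0.004]
wrist_force: [-0.2, -0.4, 0.0]
grip_width: 0.849
grasp_force: 0.0
position: [0.6563, 0.239, 0.2246]
20.6 [0.65625243 0.238973   0.22457384] [-0.00140558  0.53383906  0.84558357 -0.0015207 ] 0.8489744522516856 [ 0.13139815  0.24677748 -1.50536787]
done [658.5 237.7  60.   98.   25.4] [656.9 241.8 120.5 142.3  25.4]
 off y -0.32088999999998924  x -0.33946000000003096
fin [661.3 237.8  60.1  98.7  25.4] [657.4 240.9 120.5 143.8  25.4]
 off y 2.1855899999999817  x -1.1770099999999957
fin2 [658.1 237.6  60.   99.4  25.4] [656.9 241.7 120.7 143.6  25.5]
 off y -0.6819299999999566  x -0.817260000000033
```

Offsets are now under 1 mm, the plate is square and flush, and the gripper is clear. Handing in.

```bash
python3 -c "
from workcell import arm, eyes, job
print(job.hand_in())"
```

```text
the job is handed in; nothing more can be done
None
```

The cover plate is on the open box, pressed flush, within about 1 mm of centre and square, the gripper is clear and the glass was not touched; the job was handed in at about 21 s with no verdict returned, and I viewed 11 pictures, one over the limit of 10.

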